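# Unhang the large flask and hold it up over the white tile

### The arm

A 6-joint arm with a two-finger parallel gripper is mounted at the origin on the work surface. World frame = base frame: x ahead of the robot, y to its left, z up, the work surface at z = 0. Lengths are in m, angles in rad, forces in N, time in s.
With the tool pointing down it reaches from about 0.375 to 0.975 m from the base axis. Payload 3.8 kg.
Tool frame: the origin (TCP) lies on the centre line of the jaws, within the pads' length; the fingertips stand 14 mm ahead of it and the grasp point (between the pads) lies 5 mm behind it (env.tcp_to_tips is the distance from the TCP to the fingertips, in m); z points along the fingers, y is the direction in which the jaws open and shut (so a half turn about z gives the same grasp; the last joint's range is limited). The gripper opens to 85 mm and grips with 20 to 120 N. Pads are 22 mm wide; open, the fingers measure 114 mm over their backs; the gripper's body (76 mm by 85 mm) begins 54 mm behind the grasp point. The pads swing forward as they close: fully open they stand 13 mm farther back than shut.
Start: joints at [1.211, 0.264, 1.604, -0, 1.274, -0.037], TCP at [0.214, 0.64, 0.245] pointing down, gripper open.
Joint ranges: [-2.63, 2.63], [-0.94, 2.18], [0.31, 2.57], [-1.31, 4.45], [0, 2.66], [-2.55, 2.55]. Speed limits (rad/s): [2.57, 2.57, 3.14, 3.14, 3.14, 3.14].

### API

Orientations are given as a 3x3 rotation matrix whose columns are the frame's x, y, z axes.
In Python, from plant import env gives the robot as it stands. Calls block until the motion is done:
- env.reach(position, orientation): joint-space move of the TCP to a pose.
- env.line_to(position, v=0.15, attitude=None): straight line of the TCP; attitude=None keeps the orientation; v is the mean speed in m/s.
- env.move_joints(angles): joint-space move.
- env.gripper_open() and env.grasp(): open the fingers fully, or close them until they stop; the grip force is fixed at half the most.
- env.dwell(seconds).
- env.inverse_kinematics(position, orientation): joint angles nearest the present ones, or None.
- env.get_image(name): name is "scene" or "side" or "wrist"; returns the picture (480x640x3 uint8, red, green, blue); there is no depth.
- env.get_calibration(name): a dict with "camera_matrix" (3x3 intrinsics, pixels), "dist_coeffs" ([k1, k2, p1, p2, k3] as OpenCV has them; the pictures are not rectified), "eye" and "attitude" of the camera in the world; the wrist camera has in their place "tool_from_camera" (4x4, takes a point from camera to tool coordinates, whose origin is the TCP and whose axes are the flange's). Camera axes: x right, y up, looking along -z (the intrinsics and any distortion apply to the point x, -y, -z); pixel columns grow to the right and rows downward; lengths in m; the calibration is good to about 2 mm. A picture is of the moment at which its call begins: read the wrist's pose just before it. get_calibration takes no time and is no camera call.
A pose or a line that the arm cannot do raises env.MotionError and nothing moves.
- env.close_job(): hands the job in, once; it reports no verdict.
Readings, each from a call of its own:
- env.current_t(): time.
- env.current_joint_pos(): joint angles.
- env.current_qvel(): joint speeds.
- env.current_effort(): joint torques, N m.
- env.current_eef_pos(): TCP position.
- env.current_tcp_rot(): TCP orientation.
- env.current_wrist_force(): force on the tool from outside, world axes, zero at the start.
- env.current_wrist_torque(): the same for the moment, N m.
- env.current_opening(): finger opening in m.
Only numpy, scipy, OpenCV 4.12 (cv2) and the standard library are available. Lean on these libraries where they do the work, as an engineer would, in place of code of your own. Each camera call takes 0.05 s, during which the arm holds its last target.

### The job

Lift the largest of the three stoppered flasks up and off its fork on the hanging rack, carry it upright to the white tile, and hold it over the middle of the tile, about six centimetres above it, steady and upright for at least three seconds. Finish while still holding it there: do not set it down or let go. Leave the other two flasks hanging and do not disturb the other things on the bench.

Things in the scene. Friction and masses are not known exactly. Their poses are not given: they have to be found in the camera images.
- large_flask: Largest flask, the one to take: clear bulb 70 mm wide, neck 18 mm; grey collar 36 mm wide, underside 135 mm above the bottom; on it a white stopper 26 mm wide, 141 to 191 mm up, fixed to the flask: grasp it there. 0.18 to 0.29 kg. Origin: centre of its flat bottom, z up. Hangs by the collar in any of the rack's three forks, bottom 65 mm above the bench. Bulb and shoulder reach 68 mm up.
- rack: Fixed rack, 360 mm wide, cross bar behind; three steel forks, seats at its x = 0, y = -130, 0, 130 mm. A fork: two flat tines, gap 24 mm, tops 200 mm above the bench, pointing to rack -x (to the robot), open in front; they end 35 mm before the seat in 8 mm high lips. Lift a flask over 8 mm (20 is good; over 60 jams the bulb), then draw it out along -x. Origin: on the bench under the middle seat.
- medium_flask: Middle-sized flask, hangs in another fork: bulb 56 mm wide, collar underside at 120 mm, stopper 22 mm wide, 168 mm tall. Origin at the centre of its bottom. To be left hanging.
- small_flask: Smallest flask, hangs in another fork: bulb 42 mm wide, collar underside at 105 mm, stopper 18 mm wide, 147 mm tall. Origin at the centre of its bottom. To be left hanging.
- tile: Fixed white ceramic tile, 120 x 120 x 8 mm, lying on the bench. Origin at the centre of its underside.
- tile_top (a point): The middle of the tile's upper face, 8 mm above the bench.
- standing_flask: Bystander: stoppered flask without collar standing on the bench beyond the tile, bulb 60 mm wide, 160 mm tall. Origin at the centre of its bottom.
- beaker: Bystander: empty glass beaker 68 mm wide, 90 mm tall, to the left. Origin at the centre of its bottom.
- wash_bottle: Bystander: clear wash bottle 66 mm wide, 213 mm tall with its bent spout, to the right of the tile. Origin at the centre of its bottom.
- pipette_bulb: Bystander: brick-red rubber pipette bulb standing on the bench near the robot, 54 mm wide, 62 mm tall. Origin at the centre of its bottom.
- marker: Bystander: black marker pen 132 mm long and 12 mm thick, lying on the open notebook to the left. Origin at its underside, about its middle.
Mind the look-alikes: they are no part of the job. What is shaped like the large_flask but green or orange is not meant.

How it is judged:
On the way, in this order (a step that is already met when the one before it is completed fails the run):
1. the large flask is held in the fingers, upright, off its fork and drawn out in front of the rack (contact force between large_flask and the fingers above 1 N and contact force between large_flask and rack below 0.1 N and z of large_flask in the frame of rack above 0.03 m and x of large_flask in the frame of rack below -0.05 m and angle between large_flask's own z axis and vertical below 0.3 rad), for 0.1 s.
2. the large flask is held steady, upright and clear above the middle of the tile for 2 s (horizontal distance between large_flask and tile_top below 0.035 m and height (world z) of large_flask between 0.038 and 0.108 m and angle between large_flask's own z axis and vertical below 0.14 rad and linear speed of large_flask below 0.03 m/s and angular speed of large_flask below 0.25 rad/s and contact force between large_flask and the fingers above 1 N and contact force between large_flask and rack below 0.1 N and contact force between large_flask and tile below 0.1 N and contact force between large_flask and medium_flask below 0.1 N and contact force between large_flask and small_flask below 0.1 N and contact force between large_flask and standing_flask below 0.1 N and contact force between large_flask and beaker below 0.1 N and contact force between large_flask and wash_bottle below 0.1 N and contact force between large_flask and pipette_bulb below 0.1 N and contact force between large_flask and marker below 0.1 N), for 2 s.
At the end, for the whole second after the job is handed in: The fingers hold the large flask and nothing else touches it: bottom within 35 mm of the tile middle, 30 to 100 mm above its face, leaning under 8 degrees, still (30 mm/s, 0.25 rad/s), held so for 2 s and to the end; other flasks and bystanders within 30 mm of their starts (all of step 2 and distance of each of medium_flask, small_flask, standing_flask, beaker, wash_bottle, pipette_bulb, marker from where it was at the start of the episode below 0.03 m); the arm keeps its last pose, push and grip.
It fails at once if the large flask tipped by more than 25 degrees (angle between large_flask's own z axis and vertical above 0.44 rad).
It fails at once if another flask or a bystander moved by more than 30 mm (distance of any of medium_flask, small_flask, standing_flask, beaker, wash_bottle, pipette_bulb, marker from where it was at the start of the episode above 0.03 m).
It also fails if it takes over 51 s, if anything falls off the work surface, if the arm or the gripper's body presses on something with over 40 N, if the wrist force passes 120 N, or if a joint passes its speed limit or range.

## Working session

There is one attempt and no reset: what is moved stays moved. The work goes in short steps, each a Python script; the robot and the scene stay as the last script left them, time stands still between calls to the robot, and variables do not carry over. Pictures are saved under pics/ and viewed, and the job is handed in when it is done.

```bash
ls; mkdir -p pics; python3 - <<'E'
from plant import env
import cv2
for n in ("scene","side","wrist"):
    im=env.get_image(n); cv2.imwrite(f"pics/{n}0.png",im[:,:,::-1])
    c=env.get_calibration(n); print(n,c)
print(env.current_t())
E
```

```text
pics
scene {'camera_matrix': array([[445.48299582,   0.        , 317.69436221],
       [  0.        , 445.48299582, 235.40890232],
       [  0.        ,   0.        ,   1.        ]]), 'dist_coeffs': array([-0.00564082,  0.        ,  0.        ,  0.        ,  0.        ]), 'eye': array([ 0.08355839, -0.73863725,  0.78383898]), 'attitude': array([[ 0.85914245,  0.32441951, -0.39576032],
       [-0.51170172,  0.53560575, -0.6717796 ],
       [-0.00596691,  0.77966561,  0.62616765]])}
side {'camera_matrix': array([[575.63234031,   0.        , 312.33582257],
       [  0.        , 575.63234031, 227.83011408],
       [  0.        ,   0.        ,   1.        ]]), 'dist_coeffs': array([0.04350965, 0.        , 0.        , 0.        , 0.        ]), 'eye': array([-0.12236598, -1.24845908,  1.08376396]), 'attitude': array([[ 0.896685  ,  0.24398897, -0.36935809],
       [-0.44225101,  0.53002464, -0.72352465],
       [ 0.01923685,  0.81212269,  0.58316951]])}
wrist {'camera_matrix': array([[384.2018295 ,   0.        , 326.30194424],
       [  0.        , 384.2018295 , 239.87084337],
       [  0.        ,   0.        ,   1.        ]]), 'dist_coeffs': array([-0.0788085,  0.       ,  0.       ,  0.       ,  0.       ]), 'tool_from_camera': array([[-1.04949891e-04,  9.63069879e-01,  2.69251549e-01,
         6.84704576e-02],
       [ 9.99999948e-01,  1.83348552e-04, -2.66024773e-04,
         1.09307109e-03],
       [-3.05567328e-04,  2.69251507e-01, -9.63069848e-01,
        -1.27812114e-01],
       [ 0.00000000e+00,  0.00000000e+00,  0.00000000e+00,
         1.00000000e+00]])}
0.15
```

View pics/scene0.png

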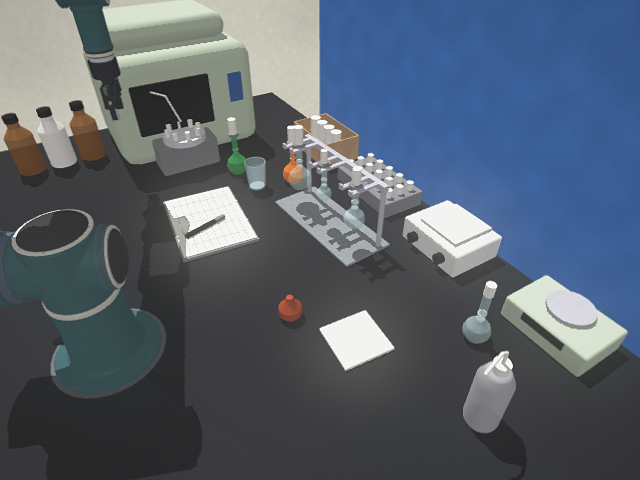

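View pics/side0.png

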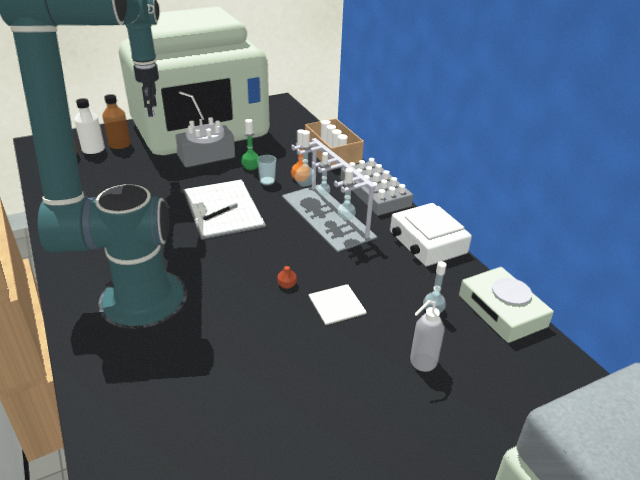

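View pics/wrist0.png

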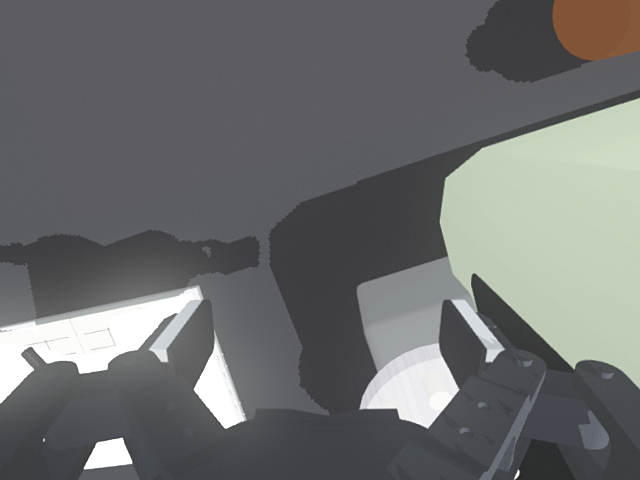

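```bash
python3 - <<'E'
import cv2
a=cv2.imread("pics/scene0.png")[95:275,260:420]; cv2.imwrite("pics/s_crop.png",cv2.resize(a,None,fx=3.3,fy=3.3,interpolation=cv2.INTER_CUBIC))
a=cv2.imread("pics/side0.png")[115:255,270:410]; cv2.imwrite("pics/d_crop.png",cv2.resize(a,None,fx=4,fy=4,interpolation=cv2.INTER_CUBIC))
E
```

```text
(no output)
```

View pics/s_crop.png

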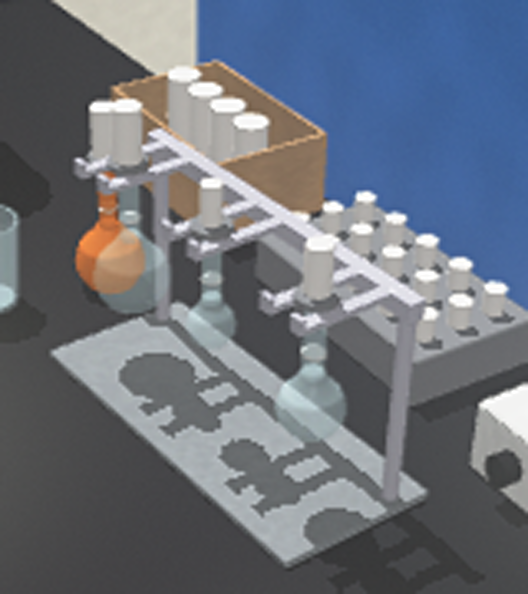

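View pics/d_crop.png

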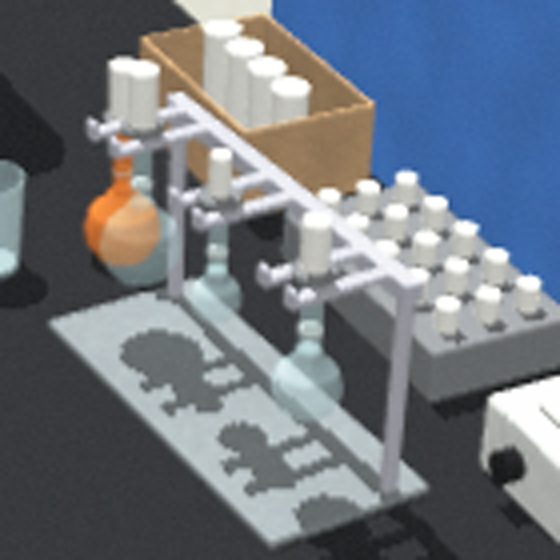

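Candidates for the large flask (scene pixels):
- Clear flask in the far/left fork, stopper at (298,133), widest bulb.
- Clear small flask in the middle fork, (324,155).
- Clear flask in the near fork, (357,175), medium.
- Orange look-alike, (290,133).
- Green look-alike, (232,127).
- Standing flask, (490,290).

I choose the far-fork clear flask. The crops show it is the clear, largest bulb, overlapped by the orange one.

```bash
cat > h.py <<'E'
import numpy as np, cv2
def ray(cal,uv):
    p=cv2.undistortPoints(np.array([[uv]],float),cal["camera_matrix"],cal["dist_coeffs"])[0,0]
    d=np.asarray(cal["attitude"])@np.array([p[0],-p[1],-1.]); return np.asarray(cal["eye"]),d/np.linalg.norm(d)
def onz(cal,uv,z):
    e,d=ray(cal,uv); return e+d*(z-e[2])/d[2]
def tri(r):
    A=0;b=0
    for e,d in r:
        P=np.eye(3)-np.outer(d,d);A=A+P;b=b+P@e
    return np.linalg.solve(A,b)
def wcal(env):
    c=dict(env.get_calibration("wrist")); T=c["tool_from_camera"]; R=np.array(env.current_tcp_rot()); p=np.array(env.current_eef_pos())
    c["eye"]=p+R@T[:3,3]; c["attitude"]=R@T[:3,:3]; return c
E
python3 - <<'E'
from plant import env
from h import *
np.set_printoptions(precision=4,suppress=True)
S=env.get_calibration("scene");D=env.get_calibration("side")
for n,a,b,z in [("large",(298.5,127.1),(305.7,132.2),.256),("small",(323.9,151),(325,153.7),.242),("medium",(357,168.6),(349.3,169.5),.248),("orange",(290.6,127.1),(300.2,131.2),.195)]:
    print(n,onz(S,a,z),onz(D,b,z),tri([ray(S,a),ray(D,b)]))
for n,cal in (("scene",S),("side",D)):
    im=cv2.imread(f"pics/{n}0.png"); m=cv2.inRange(im,(190,190,190),(255,255,255))
    N,l,st,c=cv2.connectedComponentsWithStats(m)
    for i in range(1,N):
        x,y,w,h,A=st[i]
        if A>600 and 300<x+w/2<380 and y>270:
            q=cv2.boxPoints(cv2.minAreaRect(np.argwhere(l==i)[:,::-1].astype(np.float32)))
            print(n,"tile",c[i],A,onz(cal,c[i],.008))
    # pipette bulb
    m=cv2.inRange(im,(0,0,90),(60,70,255))
    N,l,st,c=cv2.connectedComponentsWithStats(m)
    for i in range(1,N):
        if st[i,4]>150: print(n,"red",c[i],st[i],onz(cal,c[i],.03))
for n,uv in (("plateL",(276,201)),("plateNear",(348,264)),("plateR",(389,245))): print(n,onz(S,uv,.003))
# others
print("standing base",onz(S,(477,338),.0),"wash",onz(S,(485,420),.0),"beaker",onz(S,(257,184),0))
E
```

```text
large [0.613  0.2584 0.256 ] [0.6148 0.2582 0.256 ] [0.6308 0.2914 0.2381]
small [0.6149 0.1289 0.242 ] [0.6177 0.128  0.242 ] [0.6423 0.1737 0.214 ]
medium [0.6304 0.0045 0.248 ] [0.633 0.004 0.248] [0.646  0.0256 0.2332]
orange [0.6538 0.3861 0.195 ] [0.6551 0.3838 0.195 ] [0.6704 0.4175 0.1776]
scene tile [355.7523 339.0604] 2451 [ 0.4615 -0.2554  0.008 ]
scene red [ 88.3376 145.3321] [ 74 130  28  30 551] [0.1133 0.9535 0.03  ]
scene red [ 24.949  159.7092] [  9 144  31  32 588] [-0.0936  0.956   0.03  ]
side tile [336.7604 303.5391] 1369 [ 0.4636 -0.2569  0.008 ]
side red [116.7592 134.2563] [105 120  24  29 515] [0.1212 0.9547 0.03  ]
plateL [0.5537 0.3124 0.003 ]
plateNear [ 0.5837 -0.0432  0.003 ]
plateR [ 0.7218 -0.0373  0.003 ]
standing base [ 0.6933 -0.3844  0.    ] wash [ 0.5646 -0.5271  0.    ] beaker [0.5464 0.4375 0.    ]
```

Far-fork flask's stopper top is at about (0.614, 0.258) and the tile at (0.462, -0.256). Rack yaw is about 4–5°. I'll go up and over it and refine with the wrist camera.

```bash
cat >> h.py <<'E'
def Rdown(yaw,s=1):
    y=s*np.array([-np.sin(yaw),np.cos(yaw),0]); z=np.array([0,0,-1.]); return np.column_stack([np.cross(y,z),y,z])
E
python3 - <<'E'
from plant import env
from h import *
np.set_printoptions(precision=4,suppress=True)
print(np.array(env.current_tcp_rot()))
p=np.array(env.current_eef_pos())
for s in (1,-1): print(s,env.inverse_kinematics([.57,.255,.40],Rdown(.075,s)))
env.line_to([p[0],p[1],.42],v=.25)
s=1 if np.array(env.current_tcp_rot())[1,1]*0+np.array(env.current_tcp_rot())[:,1]@Rdown(.075,1)[:,1]>0 else -1
print("s",s)
env.reach([.57,.255,.42],Rdown(.075,s))
c=wcal(env); im=env.get_image("wrist"); cv2.imwrite("pics/w1.png",im[:,:,::-1]); np.save("w1.npy",c,allow_pickle=True)
print(env.current_eef_pos(),env.current_joint_pos(),env.current_t())
for n,xyz in (("seat",(.614,.258,.256)),("seat small",(.624,.129,.242))):
    q=np.array(c["attitude"]).T@(np.array(xyz)-c["eye"]); print(n,cv2.projectPoints(np.array([[q[0],-q[1],-q[2]]]),np.zeros(3),np.zeros(3),c["camera_matrix"],c["dist_coeffs"])[0].ravel())
E
```

```text
[[-0.9484  0.3172 -0.0006]
 [ 0.3172  0.9484 -0.0016]
 [ 0.0001 -0.0017 -1.    ]]
1 [ 0.3808  0.1143  1.5013 -0.      1.526  -1.265 ]
-1 [ 0.3808  0.1143  1.5013 -0.      1.526   1.8766]
s 1
[0.5696 0.2559 0.4199] [ 0.3822  0.1132  1.4673  0.0003  1.5612 -1.2648] 2.95
seat [323.3793 276.598 ]
seat small [172.4833 270.4582]
```

View pics/w1.png

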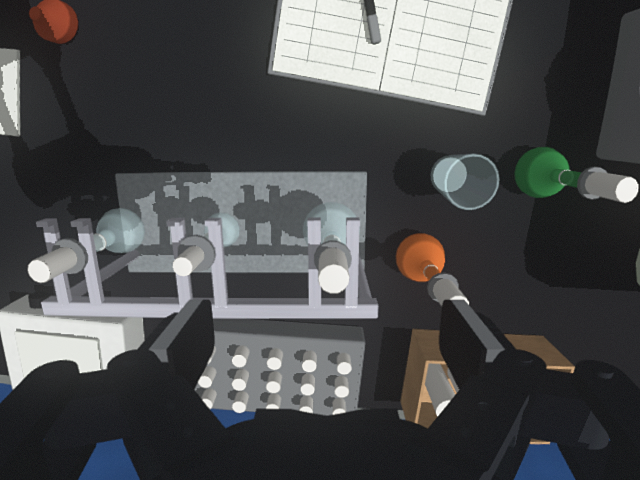

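```bash
python3 - <<'E'
import cv2
a=cv2.imread("pics/w1.png")[190:330,270:410]; cv2.imwrite("pics/w1c.png",cv2.resize(a,None,fx=4,fy=4,interpolation=cv2.INTER_CUBIC))
E
```

```text
(no output)
```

View pics/w1c.png

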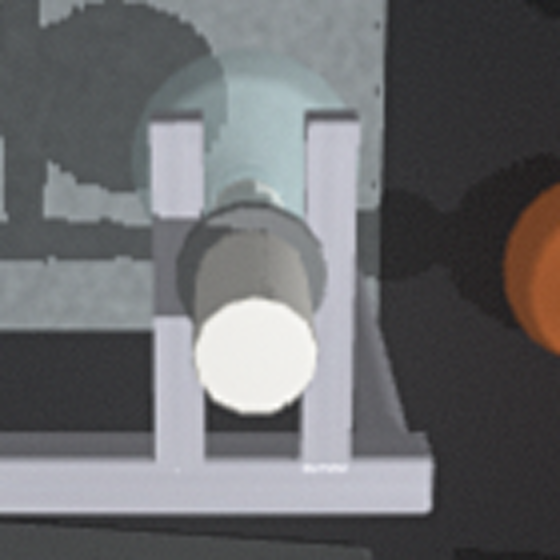

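```bash
python3 - <<'E'
from h import *
np.set_printoptions(precision=4,suppress=True)
c=np.load("w1.npy",allow_pickle=True).item()
f=lambda u,v:(270+u/4,190+v/4)
for n,uv,z in [("top",f(255,355),.256),("collar",f(252,275),.206),("lip",f(254,115),.208),("rear",f(253,465),.2),("barL",(45,306),.2),("barR",f(430,457),.2),
  ("lipfar",(45,221),.208),("lipnear",f(178,115),.208),("bulb",(58,22),.03),("orange bulb",(420,258),.035)]: print(n,uv,onz(c,uv,z))
E
```

```text
top (333.75, 278.75) [0.6152 0.2665 0.256 ]
collar (333.0, 258.75) [0.6148 0.2667 0.206 ]
lip (333.5, 218.75) [0.5761 0.264  0.208 ]
rear (333.25, 306.25) [0.6661 0.2712 0.2   ]
barL (45, 306) [ 0.692  -0.0273  0.2   ]
barR (377.5, 304.25) [0.6607 0.3147 0.2   ]
lipfar (45, 221) [ 0.598  -0.0086  0.208 ]
lipnear (314.5, 218.75) [0.5774 0.2469 0.208 ]
bulb (58, 22) [ 0.381  -0.1045  0.03  ]
orange bulb (420, 258) [0.661  0.3966 0.035 ]
```

```bash
python3 - <<'E'
from plant import env
from h import *
np.set_printoptions(precision=4,suppress=True)
env.reach([.6152,.2655,.33],Rdown(.085,1)); env.dwell(.3)
c=wcal(env); im=env.get_image("wrist"); cv2.imwrite("pics/w2.png",im[:,:,::-1]); np.save("w2.npy",c,allow_pickle=True)
g=im.min(axis=2); m=(g>200).astype(np.uint8)
N,l,st,ce=cv2.connectedComponentsWithStats(m)
for i in range(1,N):
    if st[i,4]>1000: print(st[i],ce[i],onz(c,ce[i],.256))
print(env.current_eef_pos(),env.current_wrist_force(),env.current_t())
E
```

```text
[ 256    0  137   35 2945] [334.7898  12.0886] [0.4901 0.2606 0.256 ]
[ 388    0  139   64 6237] [460.7353  25.3891] [0.4899 0.323  0.256 ]
[ 344  181   19  116 1060] [353.2858 219.8613] [0.5925 0.2799 0.256 ]
[   0  282  158   27 1426] [ 54.9523 300.1725] [0.657  0.1052 0.256 ]
[   0  312   82   61 2060] [ 46.2597 333.0825] [0.6807 0.096  0.256 ]
[   0  334   47   68 1999] [ 18.1486 359.7354] [0.7034 0.0722 0.256 ]
[0.6155 0.2657 0.3324] [ 0.2108  0.537  -0.2042] 3.7917
```

View pics/w2.png

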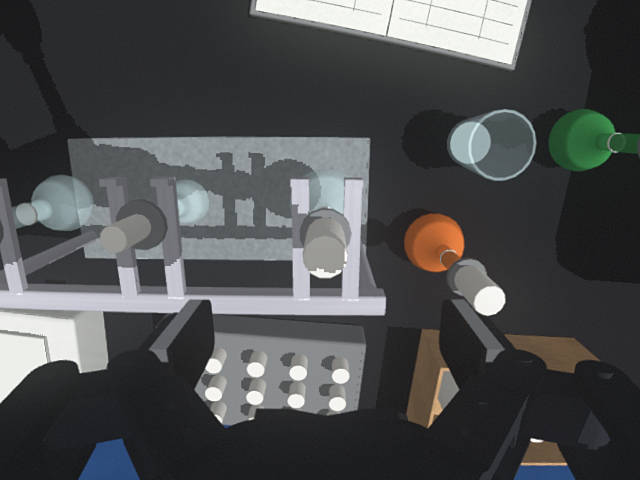

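```bash
python3 - <<'E'
from h import *
a=cv2.imread("pics/w2.png")[180:300,265:385]; a=cv2.convertScaleAbs(a,alpha=1.3); cv2.imwrite("pics/w2c.png",cv2.resize(a,None,fx=5,fy=5,interpolation=cv2.INTER_CUBIC))
c=np.load("w2.npy",allow_pickle=True).item()
for uv in [(326,254),(324.5,254),(326,258)]: print(onz(c,uv,.256))
E
```

```text
[0.61328479 0.2667516  0.256     ]
[0.61335579 0.26591588 0.256     ]
[0.61563367 0.26695137 0.256     ]
```

View pics/w2c.png

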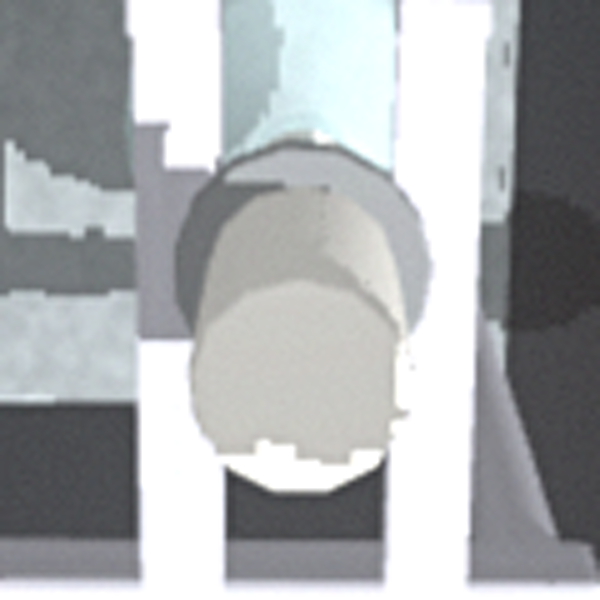

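```bash
python3 - <<'E'
from plant import env
from h import *
np.set_printoptions(precision=4,suppress=True)
env.reach([.615,.2662,.30],Rdown(.085,1))
env.line_to([.615,.2662,.231],v=.08); env.dwell(.2)
print(env.current_eef_pos(),env.current_wrist_force(),env.current_wrist_torque())
env.grasp(); env.dwell(.3)
print(env.current_opening(),env.current_eef_pos(),env.current_wrist_force(),env.current_t())
for n in("scene","wrist"): cv2.imwrite(f"pics/{n}3.png",env.get_image(n)[:,:,::-1])
a=cv2.imread("pics/scene3.png")[75:275,230:430]; b=cv2.imread("pics/wrist3.png")[120:400,180:460]
cv2.imwrite("pics/g3.png",np.hstack([cv2.resize(a,(400,400)),cv2.resize(b,(400,400))]))
E
```

```text
[0.6154 0.2664 0.2319] [-0.1673  0.4563  0.1124] [-0.0037 -0.078  -0.0035]
0.024615310439370295 [0.6151 0.266  0.2312] [-0.2747 -1.3791  2.5602] 6.1333
```

View pics/g3.png

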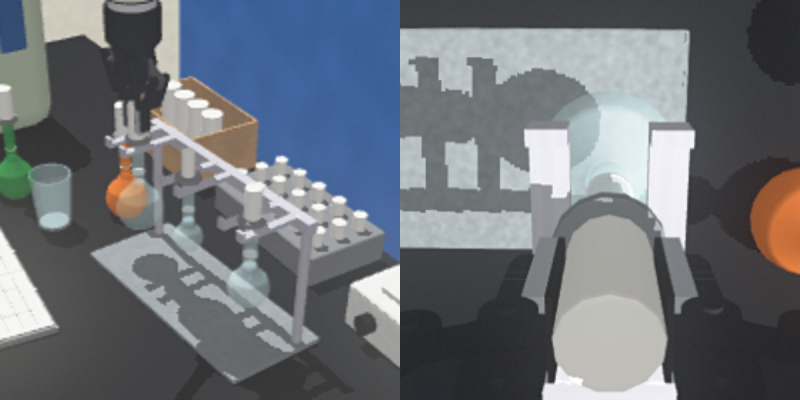

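The stopper is between the pads (opening 24.6 mm). Next I lift it and draw it out.

```bash
python3 - <<'E'
from plant import env
from h import *
np.set_printoptions(precision=4,suppress=True)
env.line_to([.615,.266,.255],v=.06); env.dwell(.2)
print(env.current_eef_pos(),env.current_wrist_force(),env.current_wrist_torque(),env.current_opening())
d=-np.array([np.cos(.085),np.sin(.085),0])
env.line_to(np.array([.615,.266,.255])+.13*d,v=.08); env.dwell(.3)
print(env.current_eef_pos(),env.current_wrist_force(),env.current_wrist_torque(),env.current_opening(),env.current_t())
for n in("scene","wrist"): cv2.imwrite(f"pics/{n}4.png",env.get_image(n)[:,:,::-1])
a=cv2.imread("pics/scene4.png")[75:275,200:400]; b=cv2.imread("pics/wrist4.png")[120:400,180:460]
cv2.imwrite("pics/g4.png",np.hstack([cv2.resize(a,(400,400)),cv2.resize(b,(400,400))]))
E
```

```text
[0.6147 0.2659 0.2544] [-0.0913  0.5182 -2.8677] [-0.0227 -0.0244 -0.0133] 0.024950065521185144
[0.4856 0.255  0.2549] [-0.2771  1.0957 -2.1995] [-0.0008 -0.0066  0.024 ] 0.02478303312859047 9.0583
```

View pics/g4.png

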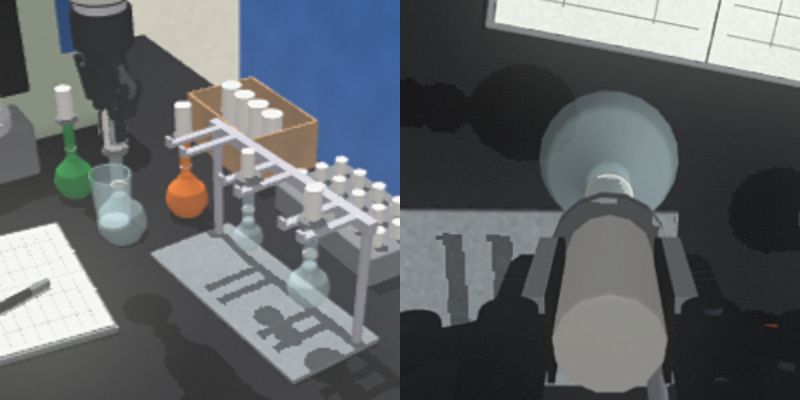

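```bash
python3 - <<'E'
from plant import env
from h import *
np.set_printoptions(precision=4,suppress=True)
p=np.array(env.current_eef_pos())
env.line_to([.48,.25,.33],v=.1)
env.line_to([.4625,-.256,.33],v=.13)
env.dwell(.3)
c=wcal(env); im=env.get_image("wrist"); cv2.imwrite("pics/w5.png",im[:,:,::-1]); np.save("w5.npy",c,allow_pickle=True)
cv2.imwrite("pics/s5.png",env.get_image("scene")[:,:,::-1])
print(env.current_eef_pos(),env.current_wrist_force(),env.current_opening(),env.current_t())
E
```

```text
[ 0.4625 -0.256   0.33  ] [ 0.0035 -0.8611 -1.9086] 0.024865278007325103 14.5
```

View pics/w5.png

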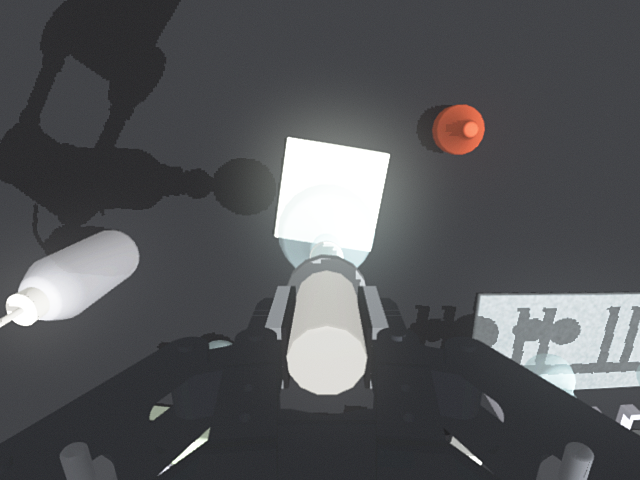

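View pics/s5.png

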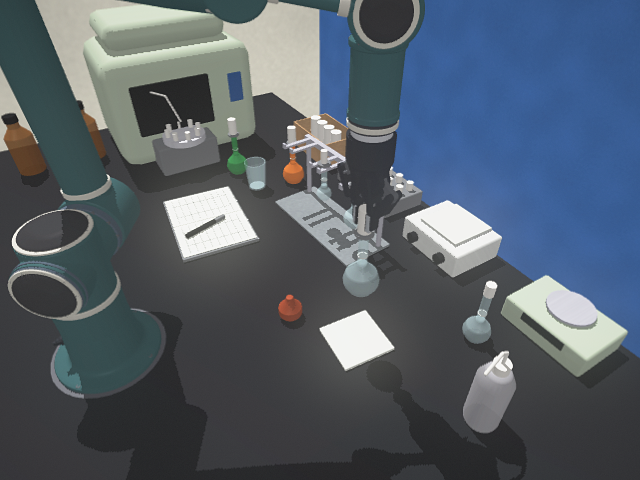

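The flask hangs upright above the tile. Tile corners in the wrist view are (287,137), (390,154), (372,251) and (275,236). I check the centre, then lower.

```bash
python3 - <<'E'
from plant import env
from h import *
np.set_printoptions(precision=4,suppress=True)
c=np.load("w5.npy",allow_pickle=True).item()
P=[onz(c,q,.008) for q in [(287,137),(390,154),(372,251),(275,236)]]
w=np.mean(P,0); print(P,w)
t=(w[:2]+np.array([.4625,-.256]))/2; print(t)
env.line_to([t[0],t[1],.235],v=.06); env.dwell(3.5)
print(env.current_eef_pos(),np.array(env.current_tcp_rot())[:,2],env.current_wrist_force(),np.abs(env.current_qvel()).max(),env.current_opening(),env.current_t())
for n in("scene","side","wrist"): cv2.imwrite(f"pics/{n}6.png",env.get_image(n)[:,:,::-1])
a=cv2.imread("pics/scene6.png")[160:400,240:480]; b=cv2.imread("pics/side6.png")[170:350,240:420]
cv2.imwrite("pics/g6.png",np.hstack([cv2.resize(a,(400,400)),cv2.resize(b,(400,400))]))
E
```

```text
[array([ 0.4026, -0.3048,  0.008 ]), array([ 0.4115, -0.1856,  0.008 ]), array([ 0.5293, -0.1928,  0.008 ]), array([ 0.5204, -0.3124,  0.008 ])] [ 0.466  -0.2489  0.008 ]
[ 0.4642 -0.2524]
[ 0.4642 -0.2524  0.235 ] [-0. -0. -1.] [ 0.2624 -0.3753 -2.6487] 0.001058426173139626 0.02464822018126696 19.7333
```

View pics/g6.png

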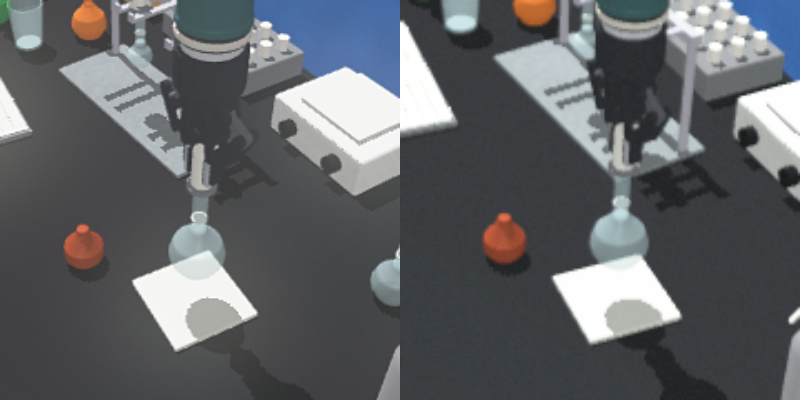

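View pics/scene6.png

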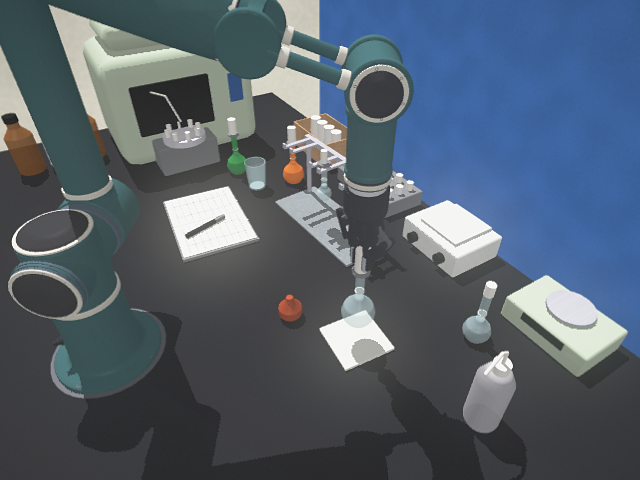

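```bash
python3 - <<'E'
from plant import env
from h import *
S=env.get_calibration("scene");D=env.get_calibration("side")
print(onz(S,(358.8,308.5),.103),onz(D,(339,278),.103),tri([ray(S,(358.8,308.5)),ray(D,(339,278))]))
print(env.current_opening(),env.current_wrist_force(),env.current_t())
env.close_job()
E
```

```text
[ 0.4641065  -0.25447738  0.103     ] [ 0.46279133 -0.26192506  0.103     ] [ 0.47789142 -0.23673366  0.07800599]
0.02476960308474457 [ 0.2902069  -0.04668151 -2.87682842] 19.8833
the job is handed in; nothing more can be done
```

The large clear flask is held over the middle of the tile, and I handed the job in at about 20 s with the gripper still closed. I took it from the far-left fork by its stopper, lifted it about 23 mm, drew it out 130 mm and carried it upright to the tile.

**Final hold:** After 3.5 s of holding, the arm was still and the tool pointed straight down. The fingers were 24.8 mm open on the stopper, with about 2.9 N of load at the wrist. The TCP was at (0.464, -0.252, 0.235), which puts the flask bottom about 60 mm above the tile face.

**Position checks:**
- **Tile centre:** the fixed cameras and the wrist camera differed by about 8 mm, so I aimed at the mean.
- **Bulb position:** the scene view put the bulb within about 2 mm of the TCP and the side view within about 10 mm, both assuming the bulb's height. A direct two-camera triangulation came out about 20 mm off. Its viewing angles are too close together, so I gave it little weight.

**Other objects:** by eye, the last scene picture shows the bystanders where they started. I did not measure them, and the arm hides the medium flask in the last pictures. It was still hanging in the picture taken just after I drew the large flask out.

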